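Turn the supplies carousel until the glue faces front

ROBOT

A 7-joint arm with a two-finger parallel gripper is mounted at the origin on a cart in front of the work surface, level with it; the furniture and walls round the work are solid. World frame = base frame: x ahead of the robot, y to its left, z up, the work surface at z = 0. Lengths are in mm, angles in rad, forces in N, time in s.
With the tool pointing down it reaches from about 400 to 875 mm from the base axis. Payload 19.3 kg.
Tool frame: the origin (TCP) lies at the very end of the fingers, on their centre line; the grasp point (between the pads) lies 19 mm behind it (grip_point_offset is the z of the grasp point in the tool frame, in mm); z points along the fingers, y is the line along which they close (so a half turn about z gives the same grasp; the last joint's range is limited). The gripper opens to 85 mm and grips with 20 to 120 N. Pads are 22 mm wide; open, the fingers measure 114 mm over their backs; the gripper's body (76 mm by 85 mm) begins 54 mm behind the grasp point. The pads swing forward as they close: fully open they stand 13 mm farther back than shut.
Start: joints at [-0.07, 0.521, -0.036, 1.599, 0.021, 1.021, -0.113], TCP at [624.992, -0.025, 231.291] pointing down, gripper open.
Joint ranges: [-2.91, 2.91], [-0.3, 2.13], [-1.5, 1.42], [0.17, 2.43], [-1.26, 4.41], [0.16, 1.93], [-2.52, 2.52]. Speed limits (rad/s): [1.89, 1.89, 2.39, 2.39, 3.01, 3.01, 3.01].

INTERFACE

Orientations are given as a 3x3 rotation matrix whose columns are the frame's x, y, z axes.
In Python, from workcell import movep, movel, goto_joints, open_gripper, clamp, wait, inverse_kinematics, read_state, camera, PlanningError, finish_job, grip_point_offset gives the robot as it stands. Calls block until the motion is done:
- movep(position, orientation): joint-space move of the TCP to a pose.
- movel(position, frame=None, max_speed=150, guard=None): straight line of the TCP; frame=None keeps the orientation; max_speed is the mean speed in mm/s. With guard (N) it stops when the force on the tool has changed by that much, and returns True; else False.
- goto_joints(angles): joint-space move.
- open_gripper() and clamp(): open the fingers fully, or close them until they stop; the grip force is fixed at half the most.
- wait(seconds).
- inverse_kinematics(position, orientation): joint angles nearest the present ones, or None.
- read_state(): the state.
- camera(name): name is "scene" or "side" or "wrist"; returns a dict with "image" (480x640x3 uint8, blue, green, red), "range_z" (480x640 float32, mm along the optical axis (not along the pixel's ray), 0 where there is no reading), "fx", "fy", "cx", "cy" (pixels), "cam_to_world" (4x4, takes a point from camera to world coordinates). Camera axes: x right, y up, looking along -z (the intrinsics and any distortion apply to the point x, -y, -z); pixel columns grow to the right and rows downward; lengths in mm; the calibration is good to about 2 mm. A picture is of the moment at which its call begins.
A pose or a line that the arm cannot do raises PlanningError and nothing moves.
- finish_job(): hands the job in; it is judged then, once.
The state is a dict: "time": time; "qpos": joint angles; "qvel": joint speeds; "joint_efforts": joint torques, N m; "eef_pos": TCP position; "tool_rot": TCP orientation; "ft_force": force on the tool from outside, world axes, zero at the start; "torque": the same for the moment, N m; "finger_gap": finger opening in mm; "gripper_force": force on a finger pad.
Only numpy, scipy, OpenCV 4.12 (cv2) and the standard library are available. Lean on these libraries where they do the work, as an engineer would, in place of code of your own. Each camera call takes 0.05 s, during which the arm holds its last target. There are 200 camera calls.

TASK

Turn the plywood carousel by gently and slowly pushing the pegs on its rim with the fingertips, until the glue bottle that stands on it is at the front, lined up with the pointed tongue of the carousel's foot. Touch only the carousel: do not pinch or lift anything, keep all four things in their places on the tray, and leave the marker and the water bottle alone.

Things in the scene. Friction and masses are not known exactly. Their poses are not given: they have to be found in the camera images.
- foot: Fixed plywood foot of the carousel: round plate 190 mm across, 10 mm thick, with a steel bearing (100 mm across, up to 29 mm high) and a flat tongue, 36 mm wide, 8 mm thick, ending in a point: the tongue marks the carousel's front. Origin on the turning axis at table level, z up; the tongue runs along this frame's -x, roughly to the robot's side (yaw within 0.3 rad).
- pointer_tip (a point): The point of the foot's tongue, 225 mm from the turning axis, 8 mm above the table. Keep clear of the bench jig saw in front and to the right: the left end of its fixed bow frame stands at about world x 0.38, y 0.09, from 75 to 216 mm above the table, and the frame runs from there towards x 0.24, y -0.18.
- tray: Plywood disc 250 mm across, 12 mm thick, that turns both ways without stops. Origin on the axis at its underside, 30 mm above the table; turns with it. Dividers along its x and y axes (22 mm high) make four bays centred at 45, 135, 225, 315 degrees; wooden hub at the middle, 45 mm above the origin. Damped bearing: about 1 N at a peg turns it, and it stops at once when no longer pushed.
- peg_end (a point): Outer end of one of the tray's eight equal rim pegs, the one at 202.5 degrees from the tray's x axis; the others follow every 45 degrees (22.5, 67.5, ...). Round wooden dowels 12 mm thick, lying level, axis 36 mm above the table, sticking out radially from the rim (125 mm from the turning axis) to 185 mm. Free space between and below them, save for the foot's tongue.
- glue_bottle: Squeeze bottle of wood glue, white with a red pointed nozzle, 42 mm thick, 130 mm tall, standing. Loose on the tray, its origin at the centre of its underside about 70 mm from the tray's axis, one thing to a bay; which bay varies.
- masking_tape: Black roll of tape with a brown core, lying flat, 62 mm across, 19 mm high. Loose on the tray, its origin at the centre of its underside about 70 mm from the tray's axis, one thing to a bay; which bay varies.
- foam_block: White foam block 48 x 72 mm, 67 mm high. Loose on the tray, its origin at the centre of its underside about 70 mm from the tray's axis, one thing to a bay; which bay varies.
- chuck_key: Grey steel drill chuck key lying flat, T shaped, 56 x 61 mm, 12 mm high. Loose on the tray, its origin at the centre of its underside about 70 mm from the tray's axis, one thing to a bay; which bay varies.
- marker: Bystander: white and red marker pen lying right of the carousel, 135 mm long, 17 mm thick, origin at the centre of its underside.
- water_bottle: Bystander: water bottle standing to the right of the carousel, 60 mm thick, 214 mm tall, origin at the centre of its underside.
There are look-alikes about, which are no part of the job. Several things have the shape of the glue_bottle; the one meant has the colours described above.

How it is judged (in metres and radians):
At the end, for the whole second after the job is handed in: The middle of the glue bottle is within 13 mm sideways of the foot's centre line, on the tongue's side of the axis; all four things rest upright on the tray, 45 to 100 mm from its axis; marker and water bottle are within 20 mm of where they were; the tray is at rest (y of glue_bottle in the frame of foot between -0.013 and 0.013 m and x of glue_bottle in the frame of foot below -0.045 m and z of glue_bottle in the frame of tray between 0.007 and 0.018 m and horizontal distance between glue_bottle and tray between 0.045 and 0.1 m and angle between each of glue_bottle, masking_tape, foam_block, chuck_key's own z axis and vertical below 0.2 rad and z of masking_tape in the frame of tray between 0.007 and 0.018 m and horizontal distance between masking_tape and tray between 0.045 and 0.1 m and z of foam_block in the frame of tray between 0.007 and 0.018 m and horizontal distance between foam_block and tray between 0.045 and 0.1 m and z of chuck_key in the frame of tray between 0.007 and 0.018 m and horizontal distance between chuck_key and tray between 0.045 and 0.1 m and distance of each of marker, water_bottle from where it was at the start of the episode below 0.02 m and angular speed of tray below 0.05 rad/s and linear speed of glue_bottle below 0.02 m/s); the robot touches nothing.
It fails at once if the robot touched a thing on the tray (over 0.5 N) (contact force between any of the arm, the fingers and glue_bottle above 0.5 N or contact force between any of the arm, the fingers and masking_tape above 0.5 N or contact force between any of the arm, the fingers and foam_block above 0.5 N or contact force between any of the arm, the fingers and chuck_key above 0.5 N).
It fails at once if a thing on the tray was lifted, fell off or tipped over (z of any of glue_bottle, masking_tape, foam_block, chuck_key in the frame of tray above 0.03 m or z of any of glue_bottle, masking_tape, foam_block, chuck_key in the frame of tray below 0 m or angle between any of glue_bottle, masking_tape, foam_block, chuck_key's own z axis and vertical above 0.5 rad).
It fails at once if the marker or water bottle was moved more than 20 mm (distance of any of marker, water_bottle from where it was at the start of the episode above 0.02 m).
It fails at once if the tray was pushed hard or pinched (over 18 N) (contact force between the fingers and tray above 18 N).
It fails at once if the tray was spun fast (over 2.5 rad/s) (angular speed of tray above 2.5 rad/s).
It also fails if it takes over 72 s, if anything falls off the work surface, if the arm or the gripper's body presses on something with over 40 N, if the wrist force passes 120 N, or if a joint passes its speed limit or range.

## Working session

There is one attempt and no reset: what is moved stays moved. The work goes in short steps, each a Python script; the robot and the scene stay as the last script left them, time stands still between calls to the robot, and variables do not carry over. Pictures are saved under pics/ and viewed, at most 10 in all, crops included, and the job is handed in when it is done.

```bash
mkdir -p pics; ls; python3 - <<'E'
from workcell import *
import cv2,pickle,numpy as np
d={n:camera(n) for n in("scene","side","wrist")}
pickle.dump(d,open('c0.pkl','wb'))
for n in d: cv2.imwrite(f'pics/{n}0.png',d[n]["image"]); print(n,np.round(d[n]["cam_to_world"],3).tolist(),d[n]["fx"],d[n]["cx"],d[n]["cy"],[k for k in d[n]])
print(read_state()["time"],grip_point_offset)
E
```

```text
pics
scene [[0.902, 0.22, -0.372, 314.308], [-0.432, 0.449, -0.782, -562.579], [-0.005, 0.866, 0.5, 503.722], [0.0, 0.0, 0.0, 1.0]] 481.4210281798947 309.446641235969 235.60123844320023 ['image', 'range_z', 'fx', 'fy', 'cx', 'cy', 'cam_to_world']
side [[0.487, -0.737, 0.469, 1189.661], [0.873, 0.412, -0.26, -165.985], [-0.001, 0.536, 0.844, 1021.287], [0.0, 0.0, 0.0, 1.0]] 485.1325396951759 317.97394089430014 247.8194670317283 ['image', 'range_z', 'fx', 'fy', 'cx', 'cy', 'cam_to_world']
wrist [[1.0, -0.0, 0.001, 624.823], [-0.0, 0.956, 0.294, 74.618], [-0.001, -0.294, 0.956, 374.255], [0.0, 0.0, 0.0, 1.0]] 358.21161140116277 320.81832744605464 242.43091875697453 ['image', 'range_z', 'fx', 'fy', 'cx', 'cy', 'cam_to_world']
0.15 -18.700000000000003
```

View pics/scene0.png

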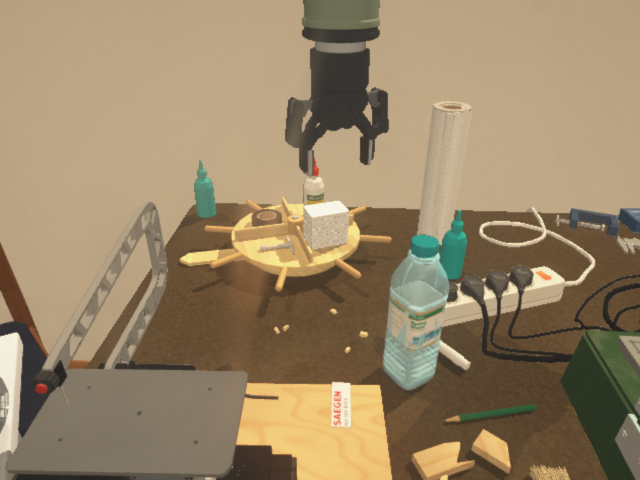

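View pics/side0.png

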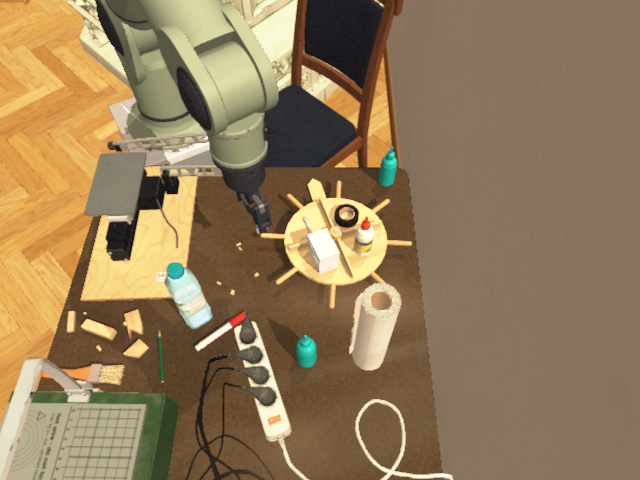

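View pics/wrist0.png

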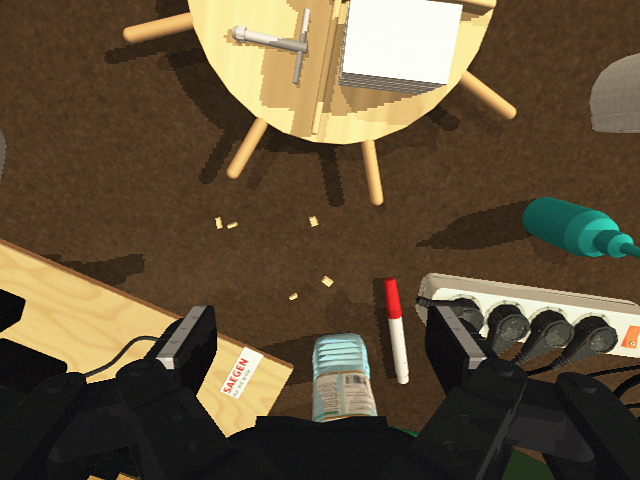

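The side view shows the tongue at about (317,190), the glue bottle (red nozzle) at (367,222), the tape at (346,214), the foam at (322,250), and pegs all round. The chuck key is in the fourth bay. Next I measure these from the depth data.

```bash
cat > h.py <<'E'
import numpy as np,cv2
from scipy.optimize import least_squares
def cloud(c):
    z=c["range_z"].astype(float); v,u=np.mgrid[:480,:640]
    P=np.stack([(u-c["cx"])/c["fx"]*z,-(v-c["cy"])/c["fy"]*z,-z],-1)
    M=np.array(c["cam_to_world"]); P=P@M[:3,:3].T+M[:3,3]; P[z<=0]=np.nan
    return P,cv2.cvtColor(c["image"],cv2.COLOR_BGR2HSV)
def measure(c,verbose=True):
    P,H=cloud(c)
    wood=(H[...,0]>10)&(H[...,0]<28)&(H[...,1]>60)&(H[...,2]>110)
    roi=(P[...,0]>350)&(P[...,0]<850)&(P[...,1]>20)&(P[...,1]<480)
    Q=P[wood&roi&(P[...,2]>34)&(P[...,2]<48)]
    (cx,cy),R=cv2.minEnclosingCircle(Q[:,:2].astype(np.float32)); c0=np.array([cx,cy])
    for _ in range(10):   # radial pegs: axes pass through centre, pitch 45 deg
        d=Q[:,:2]-c0; r=np.hypot(*d.T); s=(r>135)&(r<183)
        f=lambda p:(lambda e:((np.arctan2(e[:,1],e[:,0])-p[2]+np.pi/8)%(np.pi/4)-np.pi/8)*np.hypot(*e.T))(Q[s,:2]-p[:2])
        a=np.arctan2(d[s,1],d[s,0]); ph=np.angle(np.exp(8j*a).mean())/8
        p=least_squares(f,[*c0,ph],loss='soft_l1',f_scale=3).x; c0=p[:2]
    d=Q[:,:2]-c0; r=np.hypot(*d.T)
    g=wood&roi&(P[...,2]>3)&(P[...,2]<14); T=P[g]; rt=np.hypot(*(T[:,:2]-c0).T); T=T[(rt>130)&(rt<240)]
    red=((H[...,0]<8)|(H[...,0]>172))&(H[...,1]>140)&(H[...,2]>80)&roi&(P[...,2]>100)&(np.hypot(P[...,0]-c0[0],P[...,1]-c0[1])<130)
    G=P[red]
    if verbose: print("R",R,"centre",c0,"pegphase",np.degrees(p[2]),"rmax",np.percentile(r,99.5),"n",s.sum(),"zmed",np.median(Q[s,2]))
    return dict(c=c0,ph=p[2],T=T,G=G,P=P,H=H,Q=Q)
E
python3 - <<'E'
from h import *
import pickle
d=pickle.load(open('c0.pkl','rb'))
for n in ("side","scene","wrist"):
    m=measure(d[n]); c=m["c"]
    T,G=m["T"],m["G"]
    if len(T):
        v=T[:,:2].mean(0)-c; rt=np.hypot(*(T[:,:2]-c).T); t=T[rt>=np.percentile(rt,99)].mean(0)
        print(n,"tongue n",len(T),"dir",np.degrees(np.arctan2(v[1],v[0])),"tip",t,rt.max(),"tipdir",np.degrees(np.arctan2(*(t[:2]-c)[::-1])))
    if len(G): g=G.mean(0);print("red",len(G),g,G[:,2].max(),np.hypot(*(g[:2]-c)),np.degrees(np.arctan2(*(g[:2]-c)[::-1])))
    P,H=m["P"],m["H"]; r=np.hypot(P[...,0]-c[0],P[...,1]-c[1])
    w=(r<110)&(P[...,2]>62)&(P[...,2]<105); W=P[w]; a=np.degrees(np.arctan2(W[:,1]-c[1],W[:,0]-c[0]))
    print("tall",[(k*10,int(x)) for k,x in zip(range(-18,18),np.histogram(a,36,(-180,180))[0]) if x])
E
```

```text
R 256.5632629394531 centre [694.88724706 164.1935295 ] pegphase -10.337951654693448 rmax 319.8933071094686 n 1125 zmed 41.1662180935906
side tongue n 166 dir 160.11177192964232 tip [463.66228307 226.8518179   10.01329535] 239.93263180217625 tipdir 164.83788436973254
red 73 [702.54550023 224.16686905 148.66587704] 170.2351111264784 60.46032003962475 82.72303774996954
tall [(-180, 1), (-170, 1), (-160, 1), (-150, 6), (-140, 33), (-130, 20), (-120, 18), (-110, 22), (-100, 23), (-90, 20), (-80, 74), (-70, 53), (-60, 30), (-50, 23), (-40, 5), (-10, 4), (0, 12), (10, 4), (20, 5), (30, 2), (40, 1), (50, 1), (60, 83), (70, 70), (80, 22), (90, 14), (100, 2), (110, 3), (120, 11), (130, 7), (140, 41), (150, 48), (160, 59), (170, 12)]
R 259.7268371582031 centre [638.38756559 183.64216238] pegphase 11.869012400114809 rmax 332.82386799072987 n 819 zmed 40.62202332834323
scene tongue n 495 dir 165.01762164095652 tip [423.15041961 241.93576211   5.81562549] 223.70666415689374 tipdir 164.84588085326433
red 50 [699.42615066 221.00319693 149.1727713 ] 169.78912091052803 71.56504572266728 31.470333785956747
tall [(-180, 4), (-170, 4), (-160, 11), (-150, 4), (-140, 7), (-130, 5), (-120, 10), (-110, 50), (-100, 47), (-90, 303), (-80, 173), (-70, 196), (-60, 243), (-50, 59), (-40, 5), (-30, 2), (-20, 2), (-10, 4), (0, 1), (10, 27), (20, 116), (30, 59), (40, 47), (50, 15), (60, 3), (70, 33), (80, 13), (90, 3), (100, 10), (110, 10), (120, 6), (130, 4), (140, 12), (150, 7), (160, 92), (170, 6)]
R 169.87063598632812 centre [634.28320666 -36.97040638] pegphase -76.25217149673075 rmax 251.6278483028253 n 7059 zmed 42.89843324877933
tall []
```

```bash
sed -i 's/^    (cx,cy),R=.*/    c0=np.array([638.,184.]); R=0; Q=Q[np.hypot(*(Q[:,:2]-c0).T)<192]/' h.py
python3 - <<'E'
from h import *
import pickle
d=pickle.load(open('c0.pkl','rb'))
for n in ("side","scene","wrist"):
    m=measure(d[n]); c=m["c"]
    T,G=m["T"],m["G"]
    if len(T):
        rt=np.hypot(*(T[:,:2]-c).T); t=T[rt>=np.percentile(rt,99)].mean(0); a=np.arctan2(*(T[:,:2]-c).T[::-1]); a=a%(2*np.pi)
        print(n,"tongue n",len(T),"dir",np.degrees(np.median(a)),"tip",t,rt.max(),"tipdir",np.degrees(np.arctan2(*(t[:2]-c)[::-1])))
    if len(G): g=G.mean(0);print("red",len(G),g,G[:,2].max(),np.hypot(*(g[:2]-c)),np.degrees(np.arctan2(*(g[:2]-c)[::-1])))
    Q=m["Q"];dd=Q[:,:2]-c;r=np.hypot(*dd.T);a=np.degrees(np.arctan2(dd[:,1],dd[:,0]))
    for k in range(8):
        b=np.degrees(m["ph"])+45*k; e=(a-b+180)%360-180; s=(abs(e)<8)&(r>130)
        if s.sum()>5: print("peg",round((b+180)%360-180,1),s.sum(),"off",round(np.median(e[s]),2),"rend",round(r[s].max(),1))
E
```

```text
R 0 centre [641.27983482 185.03253259] pegphase 11.989017000545427 rmax 180.22249920143622 n 616 zmed 39.97760065387479
side tongue n 341 dir 166.42698612465895 tip [736.31729302 113.88456076   4.43558341] 237.096544168099 tipdir -36.819658379415934
red 73 [702.54550023 224.16686905 148.66587704] 170.2351111264784 72.6978544897126 32.568998611497
peg 12.0 63 off -0.26 rend 162.9
peg 57.0 99 off 0.02 rend 182.0
peg 102.0 82 off -0.22 rend 182.8
peg 147.0 70 off 0.02 rend 184.5
peg -168.0 81 off 0.09 rend 185.0
peg -123.0 101 off 0.05 rend 182.8
peg -78.0 80 off 0.23 rend 168.0
peg -33.0 111 off 0.01 rend 182.2
R 0 centre [638.38756559 183.64216238] pegphase 11.869012400117716 rmax 181.31146305551903 n 819 zmed 40.62202332834323
scene tongue n 495 dir 165.08120650565175 tip [423.15041961 241.93576211   5.81562549] 223.70666415595508 tipdir 164.84588085271355
red 50 [699.42615066 221.00319693 149.1727713 ] 169.78912091052803 71.56504572486925 31.470333786589773
peg 11.9 82 off -0.13 rend 186.1
peg 101.9 77 off 0.45 rend 186.9
peg 146.9 141 off -0.08 rend 185.3
peg -168.1 181 off 0.17 rend 182.7
peg -123.1 149 off 0.2 rend 180.8
peg -78.1 111 off -0.5 rend 166.8
peg -33.1 162 off 0.09 rend 184.3
R 0 centre [640.00155852 188.21510088] pegphase 11.945874349898629 rmax 179.23110572989557 n 2754 zmed 41.98897489916291
peg -168.1 981 off 0.05 rend 183.4
peg -123.1 766 off 0.1 rend 183.0
peg -78.1 568 off -0.07 rend 172.6
peg -33.1 764 off -0.01 rend 183.0
```

```bash
python3 - <<'E'
from h import *
import pickle
from workcell import read_state
d=pickle.load(open('c0.pkl','rb'))
c=np.array([640,186.])
P=np.concatenate([cloud(d[n])[0].reshape(-1,3) for n in("side","scene")])
r=np.hypot(*(P[:,:2]-c).T)
for lo,hi in((60,110),(110,220)):
    s=(P[:,2]>lo)&(P[:,2]<hi)&(P[:,0]>350)&(P[:,0]<1000)&(P[:,1]>-250)&(P[:,1]<450)
    h,_,_=np.histogram2d(P[s,0],P[s,1],[26,28],[[350,1000],[-250,450]])
    print(lo,"rows x from 350 step25, cols y from -250 step 25"); 
    for i,row in enumerate(h): print(350+25*i,"".join('.' if v<6 else '#' for v in row))
s=(abs(P[:,2]-75)<30)&(r<125); 
from h import measure
P,H=cloud(d["wrist"]); f=(P[...,2]>95)&(P[...,2]<118)&(H[...,1]<40)&(P[...,1]>70)
W=P[f]; rr=np.hypot(*(W[:,:2]-c).T); W=W[rr<140]; rr=rr[rr<140]; print("foam r",rr.min(),rr.max(),W.mean(0),W.shape)
st=read_state(); print(np.round(st["tool_rot"],3).tolist())
E
```

```text
60 rows x from 350 step25, cols y from -250 step 25
350 #####.....####..............
375 #..#........##..............
400 ...#........................
425 ............................
450 ............................
475 ............................
500 .........................##.
525 ..................#......###
550 .................###........
575 .................####.......
600 .###........###..####.......
625 .#............######........
650 .###..........####.###......
675 .##...........######........
700 ..............###.##........
725 ......#.........#...........
750 .....##.........#...........
775 ...####.....................
800 ....###.....................
825 ....##..##.................#
850 ...###..###................#
875 ...###...#..####..........##
900 ....##......##...........##.
925 .............##..........#..
950 ..............#.........##..
975 ........................#...
110 rows x from 350 step25, cols y from -250 step 25
350 #####.....####..............
375 ###.........##..............
400 ##..........................
425 ............................
450 .
[... 178 characters left out ...]
..............
600 .###........................
625 .###..........##............
650 .###..........###...........
675 ..##..........###.##........
700 ..............##..##........
725 ............................
750 ............................
775 ............................
800 ............................
825 ...........................#
850 .........#.................#
875 ............####..........##
900 ............###..........##.
925 ............###..........##.
950 .............##.........##..
975 ........................#...
foam r 30.741820258272465 105.61956801058821 [677.45990634 133.19890095 109.92250789] (8429, 3)
[[0.0, 1.0, -0.001], [1.0, -0.0, -0.0], [-0.0, -0.001, -1.0]]
```

```bash
cat >> h.py <<'E'
C=np.array([640.,186.5]); RP=166.
def pose(deg,z,r=RP):
    a=np.radians(deg); i=np.array([-np.cos(a),-np.sin(a),0]); t=np.array([-np.sin(a),np.cos(a),0])
    return [*(C-r*i[:2]),z],np.stack([i,t,[0,0,-1]],1)
def push(a0,a1,z=24,zu=130,speed=60,last=None):
    from workcell import movel,movep,read_state
    movel(*pose(a0,zu),max_speed=200)
    if movel(*pose(a0,z),max_speed=90,guard=6): print("guard on descent",read_state()["eef_pos"]); return False
    n=int(np.ceil((a1-a0)/16))
    for a in np.linspace(a0,a1,n+1)[1:]:
        if movel(*pose(a,z),max_speed=speed,guard=12): print("guard at",a,read_state()["ft_force"]); return False
    print("ft",np.round(read_state()["ft_force"],1))
    movel(*pose(a1-6,z),max_speed=60)
    movel(*pose(a1-6,zu),max_speed=120)
    print("t",read_state()["time"]); return True
def look(tag):
    from workcell import camera
    out={}
    for n in("side","scene"):
        c=camera(n); cv2.imwrite(f"pics/{n}_{tag}.png",c["image"]); m=measure(c); G=m["G"]
        if len(G): g=G.mean(0); print(n,"red",len(G),np.round(g,1),np.hypot(*(g[:2]-m["c"])),np.degrees(np.arctan2(*(g[:2]-m["c"])[::-1])))
        out[n]=m
    return out
E
python3 - <<'E'
from h import *
from workcell import *
clamp()
movep(*pose(-100.5,130))
push(-100.5,-42)
look("1")
E
```

```text
ft [-0.3 -1.1  0.3]
t 7.9
R 0 centre [641.39333247 185.2351472 ] pegphase 9.382420610567465 rmax 180.55369568716876 n 478 zmed 40.17648329769224
side red 75 [659.2 253.4 150.2] 70.43952250455204 75.38415468030617
R 0 centre [638.47724664 183.65419703] pegphase 9.273896943014615 rmax 181.39488032886942 n 882 zmed 40.702414280476376
scene red 30 [656.1 249.7 148.3] 68.39761120006303 75.05605748278897
```

```bash
python3 - <<'E'
from h import *
push(-103,-42)
for n,m in look("2").items():
    T,c=m["T"],m["c"]; d=T[:,:2]-c; a=np.degrees(np.arctan2(d[:,1],d[:,0]))%360; r=np.hypot(*d.T); s=(a>152)&(a<178)&(r>150)
    for lo,hi in((150,200),(200,228)):
        q=s&(r>lo)&(r<=hi); print(n,"tongue",lo,q.sum(),"mean",a[q].mean(),"mid",(a[q].max()+a[q].min())/2)
    P,H=m["P"],m["H"]; g=m["G"].mean(0) if len(m["G"]) else None
    if g is not None:
        w=(np.hypot(P[...,0]-g[0],P[...,1]-g[1])<35)&(P[...,2]>85)&(P[...,2]<120); W=P[w]
        f=least_squares(lambda p:np.hypot(*(W[:,:2]-p).T)-21,g[:2],loss='soft_l1').x; e=f-c
        print("body",len(W),f,np.hypot(*e),np.degrees(np.arctan2(e[1],e[0])))
E
```

```text
ft [ 0.4 -0.3  0.7]
t 15.4417
R 0 centre [641.30930431 185.0993612 ] pegphase 9.415719663107767 rmax 181.09980666835392 n 478 zmed 39.840408717190655
side red 76 [606.4 244.  149.3] 68.45083904082377 120.70590743867737
R 0 centre [638.52084424 183.71228006] pegphase 9.267965153206095 rmax 181.4671479186679 n 784 zmed 40.540824456583465
scene red 106 [601.4 242.  149.8] 69.06333667642957 122.46443933718336<stdin>:6: RuntimeWarning: Mean of empty slice.
  ret = ret.dtype.type(ret / rcount)
Traceback (most recent call last):
ValueError: zero-size array to reduction operation maximum which has no identity
```

View pics/side_2.png

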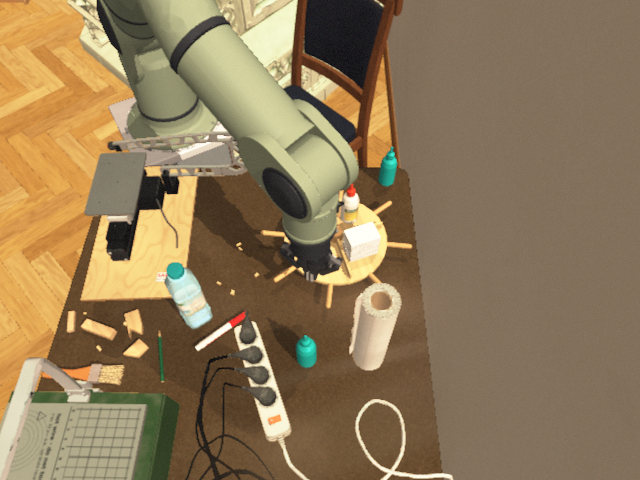

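The second push worked. The side view shows the glue bottle at (350,200) and everything upright. I'll push a third time, stopping slightly short, and then measure carefully with the arm out of the way.

```bash
cat >> h.py <<'E'
def final(ms):
    for n,m in ms.items():
        T,c=m["T"],m["c"]; d=T[:,:2]-c; a=np.degrees(np.arctan2(d[:,1],d[:,0]))%360; r=np.hypot(*d.T)
        for lo,hi in((150,200),(200,230)):
            q=(a>150)&(a<180)&(r>lo)&(r<=hi)
            if q.sum(): print(n,"tongue",lo,q.sum(),"mean",a[q].mean(),"mid",(a[q].max()+a[q].min())/2)
        P=m["P"]
        if len(m["G"]):
            g=m["G"].mean(0)
            w=(np.hypot(P[...,0]-g[0],P[...,1]-g[1])<35)&(P[...,2]>70)&(P[...,2]<110); W=P[w]
            f=least_squares(lambda p:np.hypot(*(W[:,:2]-p).T)-21,g[:2],loss='soft_l1').x; e=f-c
            print("body",len(W),f,np.hypot(*e),np.degrees(np.arctan2(e[1],e[0])))
E
python3 - <<'E'
from h import *
import pickle
from workcell import *
d=pickle.load(open('c0.pkl','rb'))
final({n:measure(d[n],False) for n in("side","scene")})
push(-103,-45)
movep(*pose(-100,230,230))
final(look("3"))
print(read_state()["time"])
E
```

```text
side tongue 150 175 mean 165.77357468527273 mid 165.53823373447418
side tongue 200 72 mean 165.7558101499391 mid 165.54902594951943
body 175 [697.43738534 226.51605207] 69.81799816610936 36.453240504711765
scene tongue 150 305 mean 165.32287208904694 mid 164.75541690789376
scene tongue 200 105 mean 165.63568184913387 mid 165.13610642896742
body 298 [698.94272968 227.96360259] 75.04210790736265 36.201084275655475
ft [-0.1 -1.1  1.1]
t 22.85
R 0 centre [641.30790225 185.01482394] pegphase 6.462261749578712 rmax 181.54869332637273 n 573 zmed 40.04535593807202
side red 74 [575.  204.2 149.5] 68.98641559859172 163.83844063071666
R 0 centre [638.9399724  183.28257565] pegphase 6.2057347803680525 rmax 180.8529029832054 n 794 zmed 40.569409105790555
scene red 87 [571.3 201.3 149.4] 70.02376173766355 165.06406346612638
side tongue 150 157 mean 166.65325102871222 mid 166.2831838690651
side tongue 200 73 mean 165.6575783332071 mid 165.68502987532753
body 171 [570.75121659 206.01720362] 73.61620639576547 163.42348125152427
scene tongue 150 237 mean 164.38799269796422 mid 164.27121350672613
scene tongue 200 108 mean 165.42053717333874 mid 164.7818063515832
body 434 [572.28744933 207.76683344] 71.00730744785633 159.8296060132223
23.7667
```

View pics/side_3.png

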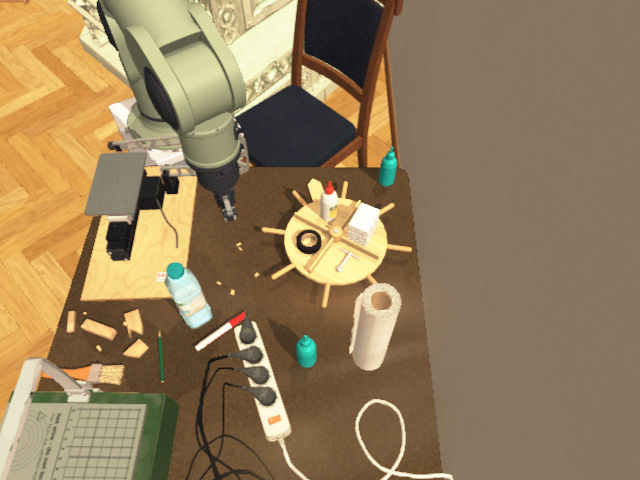

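View pics/scene_3.png

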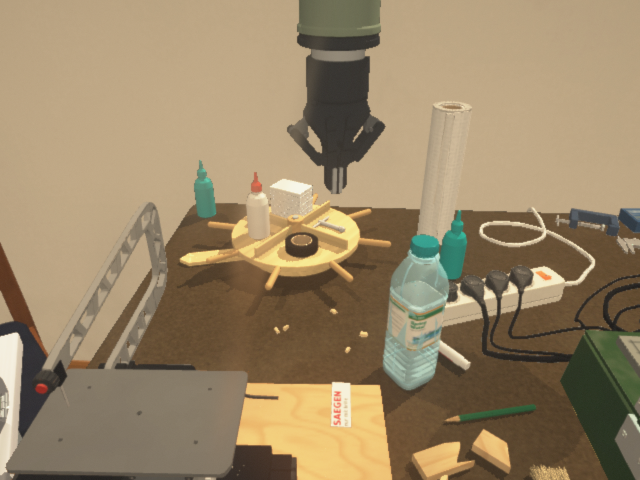

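The side view shows the glue bottle at (329,205), in line with the tongue at (316,188); the scene view agrees. Measured bottle angle is 160–165° against 165.4° for the tongue, a sideways error of about 2–6 mm against the 13 mm allowed. All four things are upright, and the marker and water bottle are unmoved. The arm is clear, so I'm handing in.

```bash
python3 -c "
from workcell import *
print(finish_job())"
```

```text
the job is handed in; nothing more can be done
None
```

I turned the carousel with three gentle peg pushes, put the glue bottle within an estimated 2–6 mm of the tongue's centre line (13 mm allowed), and handed the job in; no verdict came back.

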